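Unlock the setting fixture and take off the stripper plate

TASK

Free the stripper plate from the red setting fixture. First slide the lock bolt fully aside by its yellow knob, feeling which way it goes (outwards or inwards, only one way is open): the black T-handle is locked until then; turn that clockwise to its stop so the yellow hold-down fan clears the plate, and leave both open. Then lift the plate level, straight up off its two dowels by its blue block without forcing it, and lay it gently flat in the middle of the black mat, long side along long side; leave the punch, canister and die ring where they stand.

Things in the scene. Friction and masses are not known exactly. Their poses are not given: they have to be found in the camera images.
- fixture: Red fixture fixed to the bench, yaw within 0.25 rad of 0. Origin: on the bench, midway between the dowels. Base 24 mm thick, x -55 to 55, y -105 to 220 mm. Two upright steel dowels, 14 mm in diameter, at y -50 and +50, tops 60 mm above the bench. Clamp spindle (vertical) at y +142. The lock bolt lies on the +x side of the spindle and slides along the fixture's x axis.
- bolt_knob (a point): Yellow upright round knob on the lock bolt, 22 mm in diameter, 60 to 105 mm above the bench; the point is on its axis, 89 mm above the bench, about 98 mm to the fixture's +x of the spindle at the start. Axes as the fixture's. It slides along x: outwards (+x) or inwards (-x), towards the spindle.
- bolt (a joint): Bolt travel in m along the fixture's +x; starts near 0, where its tooth locks the clamp. A pin hidden inside the guide block, different each time, stops it about 3 mm from 0 one way; the other way is open to a stop at 0.022 or -0.022. It frees the clamp beyond about 0.015 either way. It takes about 5 N to slide and stays where left.
- handle_grip (a point): Centre of the black T-handle bar, on the spindle axis, 107.5 mm above the bench. Bar 90 mm long (this frame's y), 22 mm wide (its x), 25 mm tall (95 to 120 mm above the bench); 11 mm free below its sides, over two steel arms. The frame turns with the handle; z up; when locked, the bar lies along the fixture's y.
- clamp (a joint): T-handle angle in rad: 0 locked, grows clockwise seen from above, stop at 2.1. It carries a flat yellow fan (radius 76 mm, 130 degrees wide, 40 to 50 mm above the bench) lying 2 mm over the plate's end, clear of it from about 1.9 on. Locked, it has only 0.05 of play. Takes 0.15 N m to turn; stays where left; best turned in two grasps.
- plate: Loose aluminium plate, 80 (x) by 160 (y) by 14 mm, 0.45 to 0.8 kg with its block. Origin: centre of its underside. Two 15 mm through holes at y -50 and +50 mm sit on the dowels. It starts with its underside 24 mm above the bench: the dowels stand 22 mm out of its top and it must rise 36 mm to come free. It binds if tilted or pulled sideways.
- plate_block (a point): Point in the blue gripping block on the middle of the plate, 36 mm above the plate's underside. The block is 24 mm wide (plate x), 56 mm long (plate y) and 40 mm tall, from 14 to 54 mm above the plate's underside. Axes as the plate's; the centre of mass lies on the block's axis.
- mat: Black rubber mat, 230 mm (x) by 150 mm (y), 6 mm thick, fixed to the bench. Origin: centre of its underside, on the bench.
- punch: Bystander: standing steel punch with a dark ribbed spring, 52 mm in diameter and 108 mm tall. Origin: centre of its foot.
- canister: Bystander: standing red canister with a steel cap, 58 mm in diameter and 97 mm tall. Origin: centre of its foot.
- die_ring: Bystander: steel die ring lying flat, 90 mm in diameter and 28 mm tall. Origin: centre of its underside.
Things that resemble listed ones, but are neither listed nor needed, are in the scene too. Of the things that look like the plate, the middle-sized one is meant.

How it is judged:
By the outcome, as a careful person would: the job done as asked, in the order asked, and still so for the second after the job is handed in, with the robot touching nothing.
It also fails if it takes over 67 s, if anything falls off the work surface, if the arm or the gripper's body presses on something with over 40 N, if the wrist force passes 120 N, or if a joint passes its speed limit or range.

ROBOT

A 6-joint arm with a two-finger parallel gripper is mounted at the origin on the work surface. World frame = base frame: x ahead of the robot, y to its left, z up, the work surface at z = 0. Lengths are in m, angles in rad, forces in N, time in s.
With the tool pointing down it reaches from about 0.3 to 0.95 m from the base axis. Payload 3.1 kg.
Tool frame: the origin (TCP) lies midway between the tips of the shut fingers; the grasp point (between the pads) lies 19 mm behind it; x points along the fingers, y is the direction in which the jaws open and shut, and the axes are right-handed (so a half turn about x gives the same grasp; the last joint's range is limited). The gripper opens to 85 mm and grips with 20 to 120 N. Pads are 22 mm wide; open, the fingers measure 114 mm over their backs; the gripper's body (76 mm by 85 mm) begins 54 mm behind the grasp point. The pads swing forward as they close: fully open they stand 13 mm farther back than shut.
Start: joints at [-0.07, 0.308, 1.634, -0, 1.2, -0.07], TCP at [0.625, -0, 0.231] pointing down, gripper open.
Joint ranges: [-3.06, 3.06], [-0.79, 1.96], [0.05, 2.63], [-1.19, 4.34], [0.05, 2.64], [-2.94, 2.94]. Speed limits (rad/s): [2.79, 2.79, 3.14, 3.14, 3.14, 3.14].

INTERFACE

Orientations are given as a rotation vector (axis times angle).
In Python, from plant import env gives the robot as it stands. The module is installed in compiled form; this text tells all that it offers.
- The arm moves only by the shell command python3 -m crank 'ROWS'. ROWS is JSON, a list of rows, each a list of 7 numbers: the shift along the tool's x, y, z in mm, then the turn, a rotation vector about the tool's x, y, z in rad, then the opening in per cent of the stroke, from 0 (shut) to 100 (fully open). A call has 1 to 5 rows; each row is the pose to reach, as a shift and turn from the pose commanded when the call began, along the tool's axes at that moment; what a row does not reach only later rows make up. A row lasts 1/12 s, in which the tool goes at most 41.7 mm and 7.16 degrees, less where a joint would pass 70% of its speed; a pose out of reach is approached as far as the arm can. A call with a gripper value outside its range is refused whole. The fingers move at their own pace and stop on an object; the grip force is fixed at half the most. Time passes only in rows, so rows that repeat a pose let the fingers close. It gives the time, the measured TCP pose, the force and the opening at its end, in the units of the state.
- env.observe(): the state, without advancing time (a new reading comes with each control period).
- env.capture(name): name is "scene" or "side" or "wrist"; returns the picture (400x640x3 uint8, red, green, blue); there is no depth.
- env.camera_model(name): a dict with "fx", "fy", "cx", "cy" (pixels), "cam_to_world" (4x4, takes a point from camera to world coordinates). Camera axes: x right, y up, looking along -z (the intrinsics and any distortion apply to the point x, -y, -z); pixel columns grow to the right and rows downward; lengths in m; the calibration is good to about 2 mm. A picture is of the moment at which its call begins: read the wrist's pose just before it. camera_model takes no time and is no camera call; for the wrist camera it gives the pose at the moment of the call.
- env.sign_off(): hands the job in, once; it reports no verdict.
The state is a dict: "clock": time; "joint_positions": joint angles; "joint_vel": joint speeds; "joint_efforts": joint torques, N m; "position": TCP position; "tool_rot": TCP orientation; "force": force on the tool from outside, world axes, zero at the start; "torque": the same for the moment, N m; "gripper_width": opening from 0.0 (shut) to 1.0 (fully open).
Only numpy, scipy, OpenCV 4.12 (cv2) and the standard library are available. Lean on these libraries where they do the work, as an engineer would, in place of code of your own. Each camera call takes 0.05 s, during which the arm holds its last target.

## Working session

There is one attempt and no reset: what is moved stays moved. The work goes in short steps, Python scripts to look and compute and a shell command to move; the robot and the scene stay as the last step left them, time stands still between calls to the robot, and variables do not carry over. Pictures are saved under pics/ and viewed, and the job is handed in when it is done.

```bash
mkdir -p pics; ls; python3 - <<'E'
from plant import env
import cv2,numpy as np
s=env.observe(); print({k:np.round(v,3).tolist() for k,v in s.items()})
for n in ["scene","side","wrist"]:
    m=env.camera_model(n); print(n,{k:np.round(v,3).tolist() if not isinstance(v,str) else v for k,v in m.items()})
    cv2.imwrite(f"pics/{n}0.png",env.capture(n)[:,:,::-1])
E
```

```text
pics
{'clock': 0.0, 'joint_positions': [-0.07, 0.309, 1.635, 0.0, 1.2, -0.07], 'joint_vel': [-0.001, -0.0, 0.0, 0.001, -0.002, -0.001], 'joint_efforts': [0.0, -41.525, -27.667, -0.0, 0.01, -0.0], 'position': [0.624, 0.0, 0.23], 'tool_rot': [1.208, 1.211, -1.211], 'force': [1.042, 0.237, 0.124], 'torque': [-0.004, 0.011, -0.03], 'gripper_width': 0.998}
scene {'fx': 455.282, 'fy': 455.282, 'cx': 322.873, 'cy': 201.558, 'cam_to_world': [[0.685, -0.564, 0.462, 1.216], [0.729, 0.527, -0.437, -0.517], [0.003, 0.636, 0.772, 1.174], [0.0, 0.0, 0.0, 1.0]]}
side {'fx': 407.285, 'fy': 407.285, 'cx': 322.711, 'cy': 197.088, 'cam_to_world': [[-0.915, 0.222, -0.337, 0.193], [-0.404, -0.5, 0.766, 0.952], [0.001, 0.837, 0.547, 0.7], [0.0, 0.0, 0.0, 1.0]]}
wrist {'fx': 291.514, 'fy': 291.514, 'cx': 321.518, 'cy': 202.547, 'cam_to_world': [[1.0, -0.0, 0.002, 0.624], [-0.0, 0.957, 0.289, 0.074], [-0.002, -0.289, 0.957, 0.373], [0.0, 0.0, 0.0, 1.0]]}
```

View pics/scene0.png

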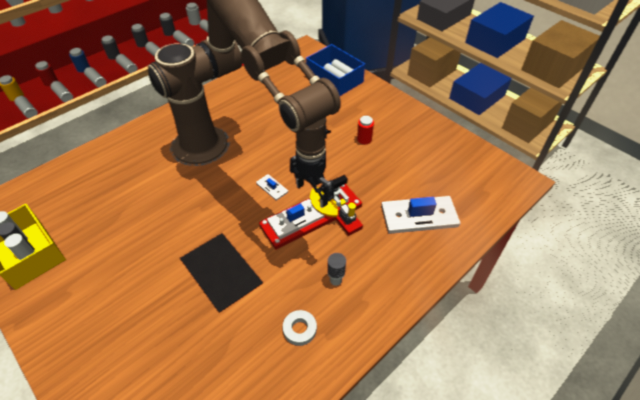

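View pics/side0.png

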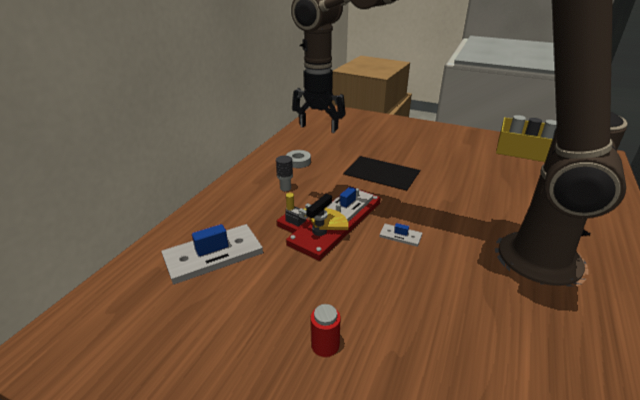

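View pics/wrist0.png

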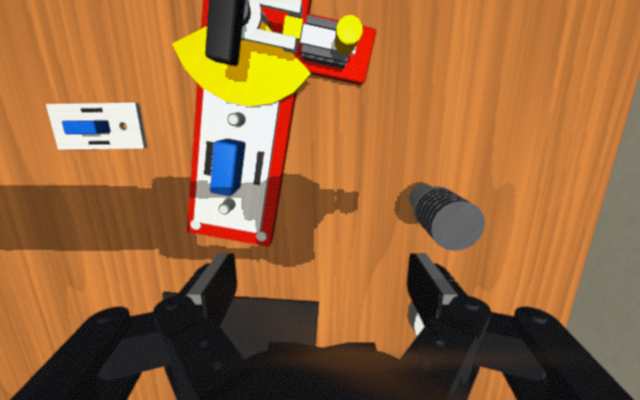

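The wrist view shows the fixture plate at (235,160), with the dowels at about (236,118) and (226,207). The T-handle is at (226,25) and the knob at (349,30). There are three plate lookalikes:
- the small one at wrist (95,127)
- the one on the fixture at wrist (235,160)
- the large one at scene (420,213)

The middle-sized one, on the red fixture, is the one I want. I'll check it in a close crop.

```bash
cat > h.py <<'E'
from plant import env
import cv2,numpy as np
from scipy.spatial.transform import Rotation as R
def ray(m,u,v,z):
    T=np.array(m["cam_to_world"]); d=T[:3,:3]@np.array([(u-m["cx"])/m["fx"],-(v-m["cy"])/m["fy"],-1.0]); o=T[:3,3]
    return o+d*(z-o[2])/d[2]
def proj(m,p):
    T=np.array(m["cam_to_world"]); c=T[:3,:3].T@(np.asarray(p)-T[:3,3])
    return np.array([m["cx"]+m["fx"]*c[0]/-c[2], m["cy"]-m["fy"]*c[1]/-c[2]])
def snap(n,name,crop=None,s=1):
    m=env.camera_model(n); im=env.capture(n)[:,:,::-1]
    cv2.imwrite(f"pics/{name}_raw.png",im)
    if crop: x0,y0,x1,y1=crop; im=im[y0:y1,x0:x1]
    if s!=1: im=cv2.resize(im,None,fx=s,fy=s,interpolation=cv2.INTER_CUBIC)
    cv2.imwrite(f"pics/{name}.png",im); return m
E
python3 - <<'E'
import cv2
a=cv2.imread('pics/wrist0.png')[0:260,150:400]
cv2.imwrite('pics/w0c.png',cv2.resize(a,None,fx=2.3,fy=2.3,interpolation=cv2.INTER_CUBIC))
from plant import env
print(env.camera_model("wrist").keys())
from h import *
m=env.camera_model("wrist")
print(R.from_rotvec(env.observe()["tool_rot"]).as_matrix().round(3))
for n,u,v,z in [("dA",236,118,.06),("dB",226,207,.06),("knob",349,28,.105)]: print(n,ray(m,u,v,z).round(4))
m=env.camera_model("scene")
for n,u,v,z in [("mat",221,272,.006),("c",180,259,.006),("c",222,235,.006),("c",262,284,.006),("c",220,310,.006),("can",365,140,.0),("ring",299,327,.014),("punch",334,282,0)]: print(n,ray(m,u,v,z).round(4))
E
```

```text
dict_keys(['fx', 'fy', 'cx', 'cy', 'cam_to_world'])
[[-0.002  1.     0.   ]
 [ 0.     0.    -1.   ]
 [-1.    -0.002 -0.   ]]
dA [0.5354 0.0709 0.06  ]
dB [ 0.5159 -0.0254  0.06  ]
knob [0.646  0.1415 0.105 ]
mat [ 0.5084 -0.2595  0.006 ]
c [ 0.387  -0.3234  0.006 ]
c [ 0.4005 -0.1799  0.006 ]
c [ 0.6223 -0.1962  0.006 ]
c [ 0.6066 -0.332   0.006 ]
can [0.4036 0.4682 0.    ]
ring [ 0.797 -0.207  0.014]
punch [ 0.7576 -0.0373 -0.    ]
```

View pics/w0c.png

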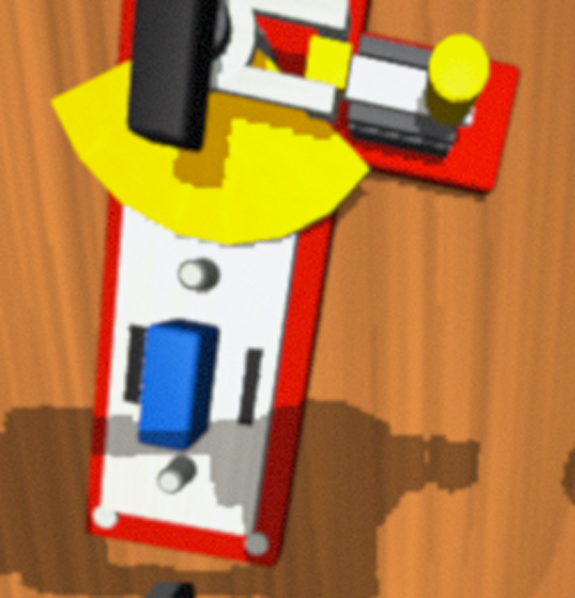

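```bash
python3 -m crank '[[4,5,-30,-0.12,0,0,80],[8,10,-60,-0.24,0,0,80],[12,15,-90,-0.36,0,0,80],[16,20,-120,-0.48,0,0,80],[20,22,-142,-0.6,0,0,80]]'; python3 -m crank '[[0,0,0,-0.12,0,0,80],[0,0,0,-0.24,0,0,80],[0,0,0,-0.36,0,0,80],[0,0,0,-0.48,0,0,80],[0,0,0,-0.6,0,0,80]]'; python3 -m crank '[[0,0,0,-0.12,0,0,80],[0,0,0,-0.175,0,0,80],[0,0,0,-0.175,0,0,80]]'
python3 - <<'E'
from h import *
s=env.observe();print(s["clock"],s["position"],s["joint_positions"]);print(R.from_rotvec(s["tool_rot"]).as_matrix().round(3))
snap("wrist","w1")
E
```

```text
clock: 0.57
position: [0.6471, 0.1443, 0.2106]
tool_rot: [0.752, 1.437, -0.751]
force: [-0.1, 0.3, 0.3]
gripper_width: 0.801
clock: 0.98
position: [0.6466, 0.1421, 0.2106]
tool_rot: [0.286, 1.553, -0.286]
force: [0.3, -0.1, -0.2]
gripper_width: 0.799
clock: 1.23
position: [0.6467, 0.1419, 0.2107]
tool_rot: [0.153, 1.566, -0.153]
force: [0.7, 0.2, -0.1]
gripper_width: 0.799
1.2333 [0.64665344 0.14194228 0.21069795] [ 1.50326855e-01  3.97073018e-01  1.55696107e+00 -7.41882087e-06
  1.18858409e+00 -1.22554350e+00]
[[-0.001  0.194  0.981]
 [-0.     0.981 -0.194]
 [-1.    -0.    -0.001]]
```

View pics/w1.png

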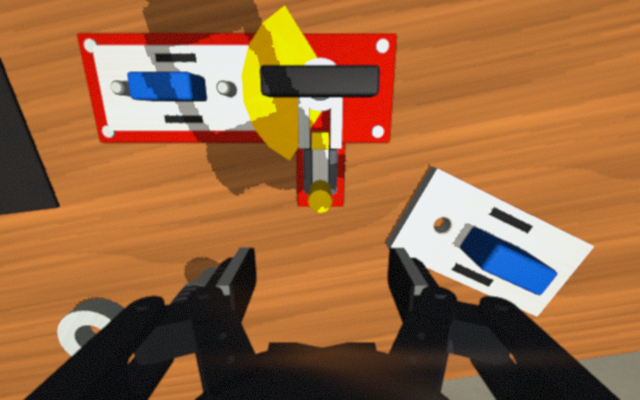

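```bash
python3 - <<'E'
import cv2
a=cv2.imread('pics/w1_raw.png')[10:220,70:410]
cv2.imwrite('pics/w1c.png',cv2.resize(a,None,fx=2.35,fy=2.35,interpolation=cv2.INTER_CUBIC))
E
```

```text
(no output)
```

View pics/w1c.png

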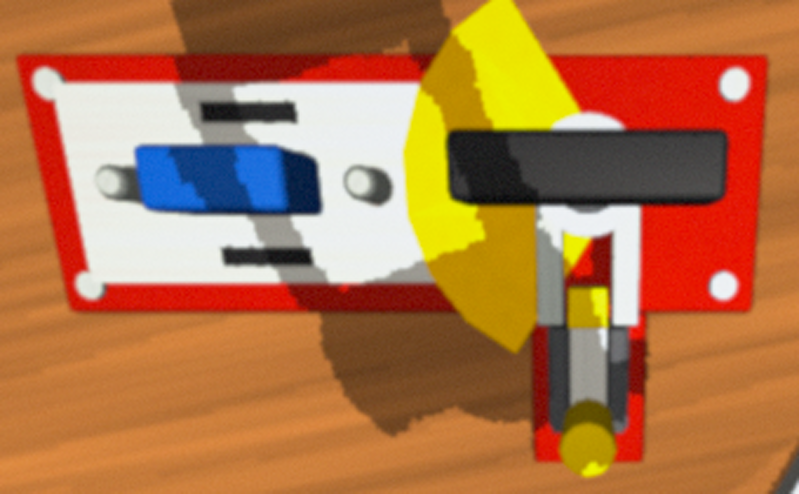

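```bash
python3 - <<'E'
from h import *
from scipy.optimize import least_squares
m=env.camera_model("wrist");print(np.round(m["cam_to_world"],3).tolist())
f=[((0,-50,60),(116.8,87.4)),((0,50,60),(222.3,87.9)),((98,142,105),(319.8,201)),
((-55,-105,24),(77.2,33.8)),((-55,220,24),(396.4,33.8)),((55,-105,24),(100.6,142.3)),((55,220,24),(389.6,142.3))]
def W(q,p):
    c,s=np.cos(q[2]),np.sin(q[2]); p=np.array(p)/1000; return np.array([q[0]+c*p[0]-s*p[1],q[1]+s*p[0]+c*p[1],p[2]])
r=least_squares(lambda q:np.concatenate([proj(m,W(q,a))-b for a,b in f]),[.524,.022,-.196],loss='soft_l1')
q=r.x;print(q.round(4));print(r.fun.reshape(-1,2).round(1))
for n,p in dict(spindle=(0,142,0),knob=(98,142,0),bar=(0,0,0)).items(): print(n,W(q,p).round(4))
print(proj(m,W(q,(0,142,120))), "bar seen 319.4,78.5")
print(ray(m,319.8,201,.105))
E
```

```text
[[0.196, -0.939, -0.283, 0.574], [0.981, 0.188, 0.057, 0.157], [-0.0, -0.288, 0.958, 0.353], [0.0, 0.0, 0.0, 1.0]]
[ 0.5223  0.0214 -0.1976]
[[-0.7  0.5]
 [ 0.2 -0. ]
 [ 0.6  0.5]
 [-2.8 -1.5]
 [ 1.9 -1.5]
 [-2.1  1.4]
 [ 1.2  1.4]]
spindle [0.5502 0.1606 0.    ]
knob [0.6463 0.1414 0.    ]
bar [0.5223 0.0214 0.    ]
[320.16868883  80.72709201] bar seen 319.4,78.5
[0.64565805 0.14098965 0.105     ]
```

```bash
python3 -m crank '[[35,-1,0,0,0,0,80],[70,-1,0,0,0,0,80],[105,-1,0,0,0,0,80],[138,-1,0,0,0,0,70],[138,-1,0,0,0,0,70]]'; python3 -m crank '[[0,0,0,0,0,0,0],[0,0,0,0,0,0,0],[0,0,0,0,0,0,0],[0,0,0,0,0,0,0],[0,0,0,0,0,0,0]]';python3 -m crank '[[0,0,0,0,0,0,0],[0,0,0,0,0,0,0],[0,0,0,0,0,0,0]]'
```

```text
clock: 1.7
position: [0.6398, 0.1399, 0.0647]
tool_rot: [0.152, 1.581, -0.158]
force: [-1.9, -1.0, -1.5]
gripper_width: 0.7
clock: 2.12
position: [0.6492, 0.1399, 0.0768]
tool_rot: [0.152, 1.56, -0.154]
force: [-0.3, -5.8, 5.8]
gripper_width: 0.239
clock: 2.37
position: [0.6492, 0.1399, 0.0768]
tool_rot: [0.153, 1.56, -0.154]
force: [-1.4, -5.5, 5.7]
gripper_width: 0.237
```

```bash
python3 -m crank '[[0,0,1,0,0,0,0],[0,0,2,0,0,0,0],[0,0,3,0,0,0,0],[0,0,4,0,0,0,0],[0,0,4,0,0,0,0]]'
```

```text
clock: 2.78
position: [0.6511, 0.1395, 0.0767]
tool_rot: [0.153, 1.565, -0.155]
force: [-4.9, -5.1, 9.0]
gripper_width: 0.241
```

```bash
python3 -m crank '[[0,0,1,0,0,0,0],[0,0,2,0,0,0,0],[0,0,3,0,0,0,0],[0,0,4,0,0,0,0],[0,0,4,0,0,0,0]]'; python3 - <<'E'
from h import *
print(env.observe()["position"],env.observe()["force"])
snap("wrist","w2")
E
```

```text
clock: 3.2
position: [0.6549, 0.1387, 0.0767]
tool_rot: [0.153, 1.565, -0.155]
force: [-6.3, -3.8, 9.5]
gripper_width: 0.237
[0.65494693 0.13872102 0.07674145] [-6.29359968 -3.81037949  9.45424287]
```

View pics/w2.png

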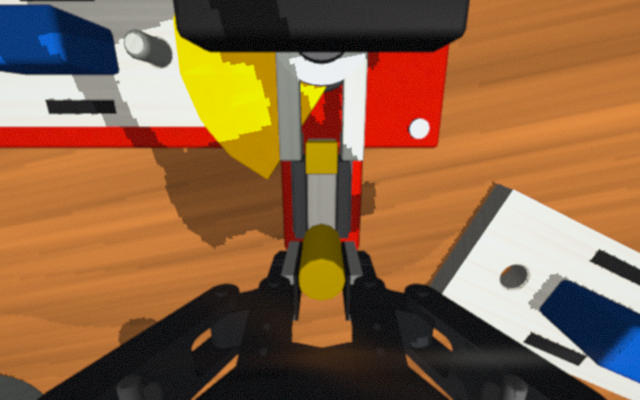

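The picture shows the knob (322,275) held between the fingers. It has moved 5.8 mm outwards under a steady ~6 N, so outwards is the open way.

```bash
python3 -m crank '[[0,0,2,0,0,0,0],[0,0,4,0,0,0,0],[0,0,6,0,0,0,0],[0,0,8,0,0,0,0],[0,0,10,0,0,0,0]]'; python3 -m crank '[[0,0,2,0,0,0,0],[0,0,4,0,0,0,0],[0,0,6,0,0,0,0],[0,0,7,0,0,0,0],[0,0,7,0,0,0,0]]'
```

```text
clock: 3.67
position: [0.6645, 0.1368, 0.0768]
tool_rot: [0.153, 1.566, -0.155]
force: [-6.3, -4.3, 9.2]
gripper_width: 0.239
clock: 4.08
position: [0.6703, 0.1357, 0.0767]
tool_rot: [0.153, 1.568, -0.155]
force: [-8.2, -2.4, 10.8]
gripper_width: 0.234
```

```bash
python3 -m crank '[[0,0,1,0,0,0,0],[0,0,2,0,0,0,0],[0,0,2,0,0,0,0],[0,0,2,0,0,0,0]]'; python3 -m crank '[[0,0,0,0,0,0,70],[0,0,0,0,0,0,70],[0,0,0,0,0,0,80],[0,0,0,0,0,0,80],[0,0,0,0,0,0,80]]';  python3 -m crank '[[-40,0,0,0,0,0,80],[-80,0,0,0,0,0,80],[-120,0,0,0,0,0,80],[-130,0,0,0,0,0,80],[-130,0,0,0,0,0,80]]'
```

```text
clock: 4.42
position: [0.6703, 0.1357, 0.0766]
tool_rot: [0.153, 1.572, -0.155]
force: [-12.0, -3.6, 14.0]
gripper_width: 0.241
clock: 4.83
position: [0.6737, 0.136, 0.0734]
tool_rot: [0.154, 1.565, -0.153]
force: [0.4, 0.0, 0.4]
gripper_width: 0.806
clock: 5.25
position: [0.6772, 0.1364, 0.2096]
tool_rot: [0.156, 1.554, -0.151]
force: [0.3, 0.1, 0.1]
gripper_width: 0.801
```

```bash
python3 -m crank '[[0,0,-30,0.12,0,0,80],[0,0,-60,0.24,0,0,80],[0,0,-90,0.36,0,0,80],[0,0,-120,0.48,0,0,80],[0,0,-126,0.6,0,0,80]]'; python3 -m crank '[[0,0,0,0.12,0,0,80],[0,0,0,0.24,0,0,80],[0,0,0,0.36,0,0,80],[0,0,0,0.48,0,0,80],[0,0,0,0.6,0,0,80]]'; python3 -m crank '[[0,0,0,0.12,0,0,80],[0,0,0,0.24,0,0,80],[0,0,0,0.36,0,0,80],[0,0,0,0.37,0,0,80],[0,0,0,0.37,0,0,80]]'
python3 - <<'E'
from h import *
s=env.observe();print(s["position"],s["joint_positions"].round(3));M=R.from_rotvec(s["tool_rot"]).as_matrix();print(M.round(3))
print("shift to spindle tool axes mm",(M.T@(np.array([.5502,.1606,.091])-s["position"])*1e3).round(1))
snap("wrist","w3"); m=env.camera_model("wrist")
E
```

```text
clock: 5.67
position: [0.5431, 0.1606, 0.1998]
tool_rot: [0.623, 1.487, -0.63]
force: [-0.7, 0.2, 0.1]
gripper_width: 0.799
clock: 6.08
position: [0.5483, 0.1601, 0.201]
tool_rot: [1.082, 1.287, -1.086]
force: [-0.1, -0.3, -0.2]
gripper_width: 0.799
clock: 6.5
position: [0.5487, 0.1601, 0.2015]
tool_rot: [1.348, 1.113, -1.352]
force: [-0.0, 0.1, 0.6]
gripper_width: 0.799
[0.54868626 0.16006703 0.20150518] [0.208 0.238 1.787 0.    1.12  0.4  ]
[[-0.003  0.982 -0.191]
 [-0.001 -0.191 -0.982]
 [-1.    -0.003  0.001]]
shift to spindle tool axes mm [110.5   1.7  -0.9]
```

View pics/w3.png

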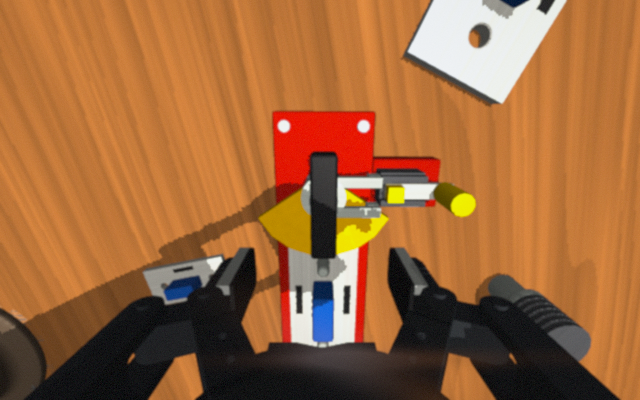

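```bash
python3 -m crank '[[35,1,-1,0,0,0,80],[70,2,-1,0,0,0,70],[100,2,-1,0,0,0,60],[110,2,-1,0,0,0,60],[110,2,-1,0,0,0,60]]'; python3 -m crank '[[0,0,0,0,0,0,60],[0,0,0,0,0,0,60]]'
python3 - <<'E'
from h import *
s=env.observe();print(s["position"],s["force"].round(1))
snap("wrist","w4")
E
```

```text
clock: 6.97
position: [0.5484, 0.1601, 0.0894]
tool_rot: [1.345, 1.115, -1.358]
force: [-1.1, -0.4, 1.0]
gripper_width: 0.593
clock: 7.13
position: [0.5537, 0.1613, 0.0952]
tool_rot: [1.353, 1.109, -1.348]
force: [-0.0, 0.0, 0.9]
gripper_width: 0.599
[0.55370289 0.16125638 0.09523897] [-0.   0.   0.9]
```

View pics/w4.png

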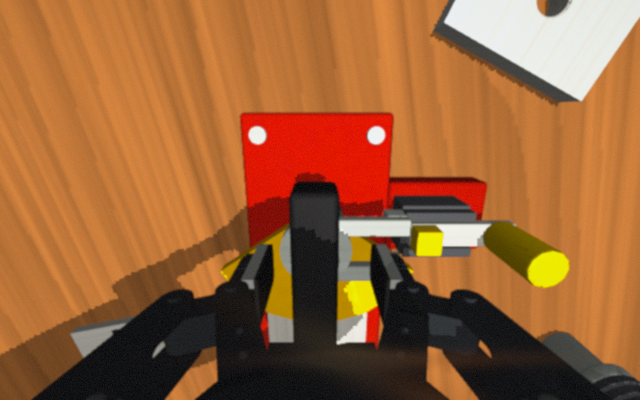

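```bash
python3 -m crank '[[4,-3,0,0,0,0,60],[4,-3,0,0,0,0,60],[4,-3,0,0,0,0,60]]'; python3 -m crank '[[0,0,0,0,0,0,0],[0,0,0,0,0,0,0],[0,0,0,0,0,0,0],[0,0,0,0,0,0,0],[0,0,0,0,0,0,0]]'
```

```text
clock: 7.43
position: [0.5491, 0.1616, 0.09]
tool_rot: [1.352, 1.11, -1.35]
force: [0.6, -0.0, -0.1]
gripper_width: 0.598
clock: 7.85
position: [0.5502, 0.1613, 0.0902]
tool_rot: [1.353, 1.109, -1.349]
force: [1.3, -1.3, 3.9]
gripper_width: 0.255
```

```bash
python3 -m crank '[[0,0,0,0.05,0,0,0],[0,0,0,0.1,0,0,0],[0,0,0,0.15,0,0,0],[0,0,0,0.2,0,0,0],[0,0,0,0.2,0,0,0]]'; python3 - <<'E'
from h import *
s=env.observe();print(s["position"],s["force"].round(1),s["torque"].round(2))
E
```

```text
clock: 8.27
position: [0.5505, 0.1612, 0.0902]
tool_rot: [1.496, 0.993, -1.491]
force: [2.3, -2.1, 3.9]
gripper_width: 0.257
[0.5505005  0.16123944 0.09015138] [ 2.3 -2.1  3.9] [-0.44 -0.54  0.07]
```

```bash
for i in 1 2 3; do python3 -m crank '[[0,0,0,0.08,0,0,0],[0,0,0,0.16,0,0,0],[0,0,0,0.24,0,0,0],[0,0,0,0.32,0,0,0],[0,0,0,0.4,0,0,0]]'; done; python3 - <<'E'
from h import *
s=env.observe();print(s["position"],s["force"].round(1),s["torque"].round(2),s["joint_positions"].round(2))
snap("wrist","w5")
E
```

```text
clock: 8.68
position: [0.5511, 0.1609, 0.0902]
tool_rot: [1.77, 0.718, -1.762]
force: [4.7, -2.6, 2.8]
gripper_width: 0.257
clock: 9.1
position: [0.5515, 0.1603, 0.0902]
tool_rot: [2.02, 0.379, -2.01]
force: [4.9, -5.5, 2.3]
gripper_width: 0.26
clock: 9.52
position: [0.5517, 0.1596, 0.0902]
tool_rot: [-2.217, 0.03, 2.204]
force: [5.0, -6.8, 1.8]
gripper_width: 0.259
[0.55165411 0.15956749 0.0901994 ] [ 5.  -6.8  1.8] [-1.27 -0.87  0.25] [ 0.21  0.38  1.85 -0.01  0.9   1.81]
```

View pics/w5.png

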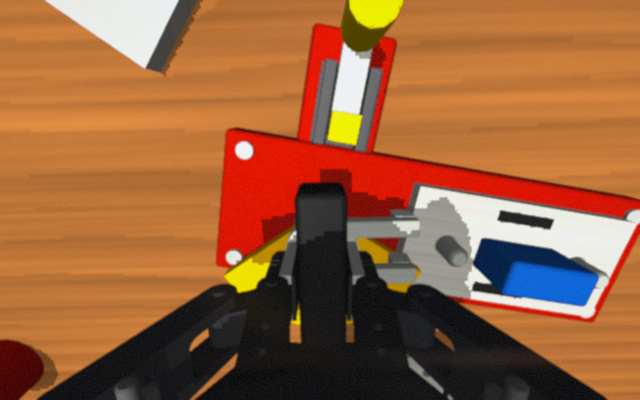

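```bash
python3 -m crank '[[0,0,0,0.08,0,0,0],[0,0,0,0.16,0,0,0],[0,0,0,0.24,0,0,0],[0,0,0,0.32,0,0,0],[0,0,0,0.4,0,0,0]]'; python3 -m crank '[[0,0,0,0.06,0,0,0],[0,0,0,0.12,0,0,0],[0,0,0,0.18,0,0,0],[0,0,0,0.24,0,0,0],[0,0,0,0.3,0,0,0]]'; python3 - <<'E'
from h import *
s=env.observe();M=R.from_rotvec(s["tool_rot"]).as_matrix();print(s["position"],s["force"].round(1),s["torque"].round(2),s["joint_positions"].round(2))
print("handle angle",-(np.arctan2(M[1,1],M[0,1])+.1976))
E
```

```text
clock: 9.98
position: [0.5515, 0.1588, 0.0902]
tool_rot: [-1.995, 0.432, 1.983]
force: [5.7, -8.4, 3.5]
gripper_width: 0.257
clock: 10.4
position: [0.5511, 0.1584, 0.0901]
tool_rot: [-1.808, 0.685, 1.796]
force: [4.5, -8.8, 4.1]
gripper_width: 0.257
[0.55114955 0.15839756 0.09014683] [ 4.5 -8.8  4.1] [-1.74 -0.62  0.17] [ 0.21  0.38  1.85 -0.01  0.9   2.51]
handle angle 2.096133067484295
```

```bash
python3 -m crank '[[0,0,0,0.03,0,0,0],[0,0,0,0.06,0,0,0],[0,0,0,0.06,0,0,0]]'; python3 - <<'E'
from h import *
s=env.observe();M=R.from_rotvec(s["tool_rot"]).as_matrix();print(s["position"],s["force"].round(1),s["torque"].round(2),s["joint_positions"].round(2))
print("handle angle",-(np.arctan2(M[1,1],M[0,1])+.1976))
E
```

```text
clock: 10.65
position: [0.5511, 0.1583, 0.0902]
tool_rot: [-1.772, 0.728, 1.76]
force: [4.7, -8.7, 4.3]
gripper_width: 0.259
[0.55110261 0.15827274 0.09016096] [ 4.7 -8.7  4.3] [-1.69 -0.67  0.86] [ 0.21  0.38  1.85 -0.01  0.9   2.56]
handle angle 2.1511412649493944
```

```bash
python3 -m crank '[[0,0,0,-0.04,0,0,0],[0,0,0,-0.04,0,0,60],[0,0,0,-0.04,0,0,60],[0,0,0,-0.04,0,0,60],[0,0,0,-0.04,0,0,60]]'; python3 -m crank '[[-30,0,0,0,0,0,60],[-60,0,0,0,0,0,60],[-90,0,0,0,0,0,60],[-120,0,0,0,0,0,60],[-130,0,0,0,0,0,60]]'; python3 - <<'E'
from h import *
snap("wrist","w6"); snap("side","s6",(200,140,440,300),3)
s=env.observe();print(s["position"],s["joint_positions"].round(2))
E
```

```text
clock: 11.07
position: [0.5478, 0.1617, 0.0886]
tool_rot: [-1.785, 0.698, 1.789]
force: [-0.7, -0.3, -0.5]
gripper_width: 0.603
clock: 11.48
position: [0.5513, 0.1626, 0.2242]
tool_rot: [-1.792, 0.692, 1.78]
force: [0.4, 0.6, 0.9]
gripper_width: 0.602
[0.55056027 0.16224455 0.22194994] [0.21 0.22 1.77 0.   1.15 2.52]
```

View pics/w6.png

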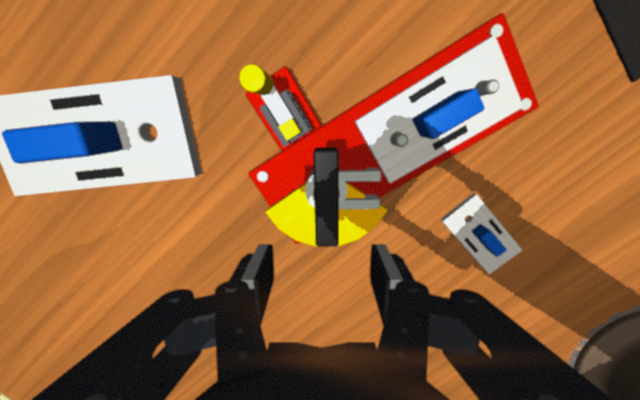

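View pics/s6.png

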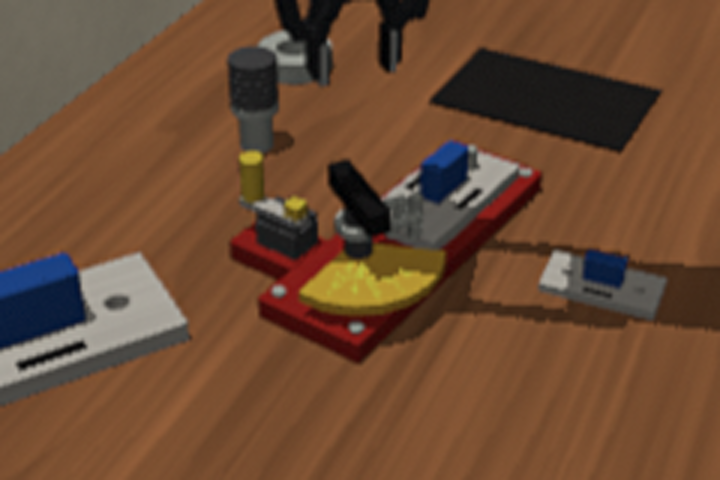

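```bash
python3 - <<'E'
import cv2
a=cv2.imread('pics/w6_raw.png')[50:260,230:550]
cv2.imwrite('pics/w6c.png',cv2.resize(a,None,fx=2.5,fy=2.5,interpolation=cv2.INTER_CUBIC))
from h import *
m=env.camera_model("wrist")
q=(.5223,.0214,-.1976)
def F(w): 
    d=w[:2]-np.array(q[:2]);c,s=np.cos(q[2]),np.sin(q[2]);return (np.array([c*d[0]+s*d[1],-s*d[0]+c*d[1]])*1e3).round(1)
for z in (.05,.084):
  for u,v in [(383,172),(382,183),(379,197),(379,208)]: print(z,F(ray(m,u,v,z)))
for u,v in [(356,122),(386,184)]: print("plate end",F(ray(m,u,v,.038)))
E
```

```text
0.05 [-22.9  80.2]
0.05 [-33.2  86.9]
0.05 [-45.7  97.3]
0.05 [-57.1 103.4]
0.084 [-13.8  82.9]
0.084 [-22.9  88.9]
0.084 [-34.   98.2]
0.084 [-44.2 103.6]
plate end [37.3 78.6]
plate end [-40.2  82.8]
```

View pics/w6c.png

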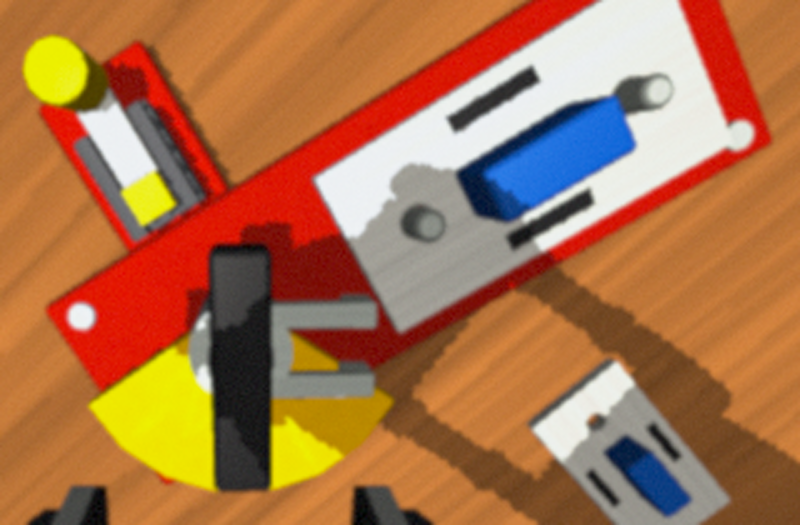

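```bash
python3 -m crank '[[0,25,-14,-0.12,0,0,70],[0,50,-29,-0.24,0,0,70],[0,75,-43,-0.36,0,0,70],[0,100,-58,-0.48,0,0,70],[0,124,-72,-0.6,0,0,70]]' | head -2; for i in 1 2; do python3 -m crank '[[0,0,0,-0.12,0,0,70],[0,0,0,-0.24,0,0,70],[0,0,0,-0.36,0,0,70],[0,0,0,-0.48,0,0,70],[0,0,0,-0.6,0,0,70]]' | head -2; done;  python3 -m crank '[[0,0,0,-0.12,0,0,70],[0,0,0,-0.24,0,0,70],[0,0,0,-0.3,0,0,70],[0,0,0,-0.3,0,0,70],[0,0,0,-0.3,0,0,70]]'
cat > rel.py <<'E'
from h import *
def rel(x,y,z,yaw):
    # yaw: world angle of tool y axis
    s=env.observe();M=R.from_rotvec(s["tool_rot"]).as_matrix()
    c,sn=np.cos(yaw),np.sin(yaw)
    G=np.array([[0,c,sn],[0,sn,-c],[-1,0,0]])
    print("t",s["clock"],"pos",s["position"].round(4),"j",s["joint_positions"].round(2),"F",s["force"].round(1))
    print("shift mm",(M.T@(np.array([x,y,z])-s["position"])*1e3).round(1),"turn",R.from_matrix(M.T@G).as_rotvec().round(4))
E
python3 - <<'E'
from rel import *
rel(.5223,.0214,.048,-.1976)
snap("wrist","w7")
E
```

```text
clock: 12.0
position: [0.5154, 0.0205, 0.2162]
clock: 12.42
position: [0.5158, 0.0215, 0.2162]
clock: 12.83
position: [0.5158, 0.0218, 0.2161]
clock: 13.25
position: [0.5163, 0.0217, 0.217]
tool_rot: [1.365, 1.102, -1.37]
force: [-0.0, -0.0, 0.5]
gripper_width: 0.698
t 13.25 pos [0.5163 0.0217 0.217 ] j [-0.04  0.12  1.9   0.    1.13  0.17] F [-0.  -0.   0.5]
shift mm [168.9   6.6  -1.1] turn [-0.0189  0.0006  0.0042]
```

View pics/w7.png

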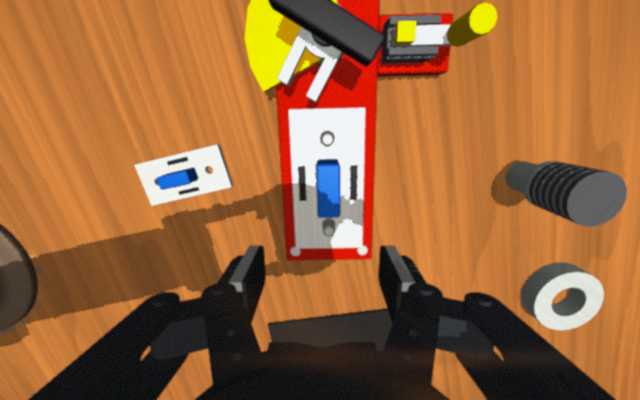

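```bash
python3 - <<'E'
import cv2
a=cv2.imread('pics/w7_raw.png')[95:265,270:390]
cv2.imwrite('pics/w7c.png',cv2.resize(a,None,fx=3.5,fy=3.5,interpolation=cv2.INTER_CUBIC))
E
```

```text
(no output)
```

View pics/w7c.png

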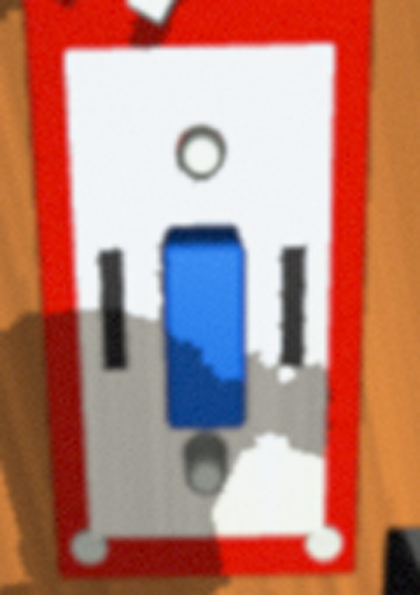

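```bash
python3 - <<'E'
from rel import *
m=env.camera_model("wrist")
a,b,c=ray(m,327.7,139.3,.06),ray(m,329.1,230.7,.06),ray(m,328.7,190.7,.078)
print(a,b,(a+b)/2,c, np.arctan2(b[0]-a[0],a[1]-b[1]))
E
```

```text
[0.53239559 0.0694563  0.06      ] [ 0.51316508 -0.02784587  0.06      ] [0.52278033 0.02080521 0.06      ] [0.52286331 0.02156394 0.078     ] -0.19512240354886062
```

```bash
python3 -m crank '[[30,0,0,-0.019,0,0,70],[60,0,0,-0.019,0,0,70],[90,0,0,-0.019,0,0,70],[90,0,0,-0.019,0,0,70],[90,0,0,-0.019,0,0,70]]' | head -2; python3 -m crank '[[0,0,0,0,0,0,70],[0,0,0,0,0,0,70]]'; python3 - <<'E'
from rel import *
rel(.5227,.0212,.048,-.197)
E
```

```text
clock: 13.72
position: [0.5156, 0.0216, 0.1272]
clock: 13.88
position: [0.5198, 0.0214, 0.1314]
tool_rot: [1.354, 1.107, -1.349]
force: [0.4, 0.1, 0.3]
gripper_width: 0.699
t 13.8833 pos [0.5198 0.0214 0.1314] j [-0.04  0.23  1.96  0.    0.95  0.15] F [0.4 0.1 0.3]
shift mm [83.4  2.6 -0.3] turn [ 0.0007 -0.0006 -0.004 ]
```

```bash
python3 -m crank '[[25,2,0,0,0,0,60],[50,2,0,0,0,0,60],[70,2,0,0,0,0,60],[78,2,0,0,0,0,60],[78,2,0,0,0,0,60]]' | head -2; python3 -m crank '[[0,0,0,0,0,0,60],[0,0,0,0,0,0,60],[0,0,0,0,0,0,60]]'; python3 - <<'E'
from rel import *
rel(.5227,.0212,.048,-.197)
snap("wrist","w8")
E
```

```text
clock: 14.3
position: [0.5193, 0.0211, 0.0508]
clock: 14.55
position: [0.5216, 0.021, 0.0531]
tool_rot: [1.354, 1.107, -1.349]
force: [0.4, -0.1, -0.2]
gripper_width: 0.6
t 14.55 pos [0.5216 0.021  0.0531] j [-0.04  0.36  1.99  0.    0.79  0.15] F [ 0.4 -0.1 -0.2]
shift mm [ 5.1  1.  -0.4] turn [ 0.0009 -0.0006 -0.0036]
```

View pics/w8.png

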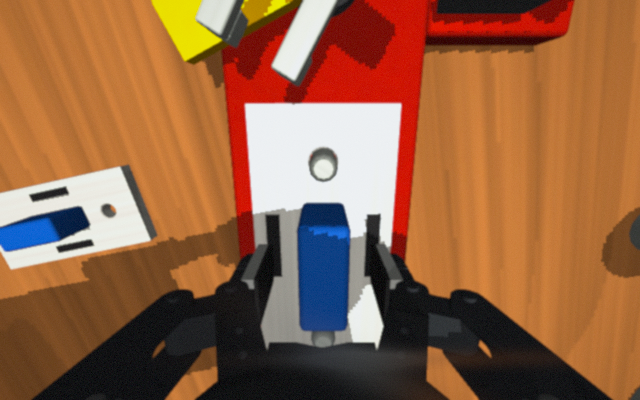

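```bash
python3 -m crank '[[3,1,0,0,0,-0.003,60],[3,1,0,0,0,-0.003,60],[3,1,0,0,0,-0.003,30],[3,1,0,0,0,-0.003,10],[3,1,0,0,0,-0.003,0]]' | head -2; python3 -m crank '[[0,0,0,0,0,0,0],[0,0,0,0,0,0,0],[0,0,0,0,0,0,0],[0,0,0,0,0,0,0]]'; python3 - <<'E'
from rel import *
rel(.5227,.0212,.048,-.197); print(env.observe()["torque"])
E
```

```text
clock: 15.02
position: [0.5219, 0.0207, 0.0486]
clock: 15.35
position: [0.5218, 0.0207, 0.0486]
tool_rot: [1.352, 1.111, -1.353]
force: [3.2, -0.4, -0.8]
gripper_width: 0.271
t 15.35 pos [0.5218 0.0207 0.0486] j [-0.04  0.37  1.99  0.    0.79  0.15] F [ 3.2 -0.4 -0.8]
shift mm [ 0.6  0.8 -0.7] turn [ 0.0011 -0.0001  0.0009]
[-0.13103546 -0.49691274  0.04536148]
```

```bash
python3 -m crank '[[-2,0.5,0,0,0,0,0],[-4,0.5,0,0,0,0,0],[-6,0.5,0,0,0,0,0],[-8,0.5,0,0,0,0,0],[-10,0.5,0,0,0,0,0]]' | head -6; python3 - <<'E'
from rel import *
rel(.5227,.0212,.048,-.197); print(env.observe()["torque"])
E
```

```text
clock: 15.77
position: [0.5216, 0.0206, 0.0573]
tool_rot: [1.351, 1.111, -1.353]
force: [4.9, -1.7, -10.4]
gripper_width: 0.276
t 15.7667 pos [0.5216 0.0206 0.0573] j [-0.04  0.35  1.98  0.    0.81  0.15] F [  4.9  -1.7 -10.4]
shift mm [ 9.3  1.  -0.8] turn [ 0.001  -0.      0.0017]
[-0.22479453 -1.11252182  0.02073254]
```

```bash
python3 -m crank '[[-1,1,0.5,0,0,0,0],[-2,2,0.5,0,0,0,0],[-4,2,0.5,0,0,0,0],[-6,2,0.5,0,0,0,0],[-8,2,0.5,0,0,0,0]]' | head -6; python3 - <<'E'
from rel import *
rel(.5227,.0212,.048,-.197); print(env.observe()["torque"])
E
```

```text
clock: 16.18
position: [0.5218, 0.0202, 0.0658]
tool_rot: [1.35, 1.115, -1.357]
force: [1.8, 1.0, -7.3]
gripper_width: 0.272
t 16.1833 pos [0.5218 0.0202 0.0658] j [-0.05  0.34  1.98  0.    0.83  0.15] F [ 1.8  1.  -7.3]
shift mm [17.7  0.8 -1.2] turn [0.0009 0.0001 0.0061]
[ 0.21774822 -0.27504508 -0.00063224]
```

```bash
python3 -m crank '[[-2,0.7,-0.3,0,0,0.002,0],[-4,0.7,-0.3,0,0,0.003,0],[-6,0.7,-0.3,0,0,0.004,0],[-8,0.7,-0.3,0,0,0.004,0],[-10,0.7,-0.3,0,0,0.004,0]]' | head -6; python3 - <<'E'
from rel import *
rel(.5227,.0212,.048,-.197); print(env.observe()["torque"])
snap("wrist","w9")
E
```

```text
clock: 16.6
position: [0.5227, 0.0201, 0.076]
tool_rot: [1.351, 1.111, -1.354]
force: [-1.5, 1.4, -6.7]
gripper_width: 0.27
t 16.6 pos [0.5227 0.0201 0.076 ] j [-0.04  0.32  1.98 -0.    0.84  0.15] F [-1.5  1.4 -6.7]
shift mm [28.  -0.2 -1.1] turn [0.0009 0.0003 0.0017]
[ 0.18231203  0.31056739 -0.00640947]
```

View pics/w9.png

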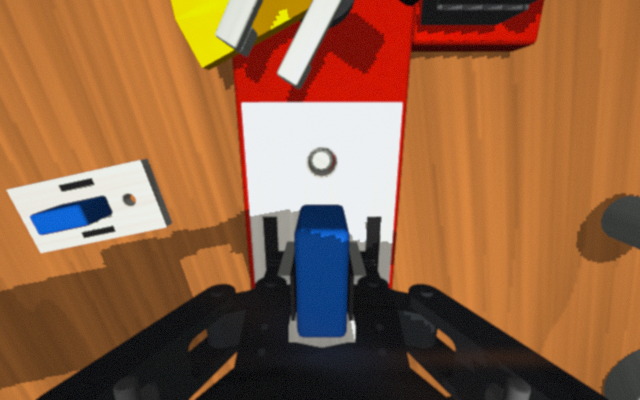

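```bash
python3 -m crank '[[-3,-0.3,-0.3,0,0,0,0],[-6,-0.3,-0.3,0,0,0,0],[-9,-0.3,-0.3,0,0,0,0],[-12,-0.3,-0.3,0,0,0,0],[-15,-0.3,-0.3,0,0,0,0]]' | head -6;python3 -m crank '[[-6,0,0,0,0,0,0],[-12,0,0,0,0,0,0],[-18,0,0,0,0,0,0],[-24,0,0,0,0,0,0],[-30,0,0,0,0,0,0]]' | head -6; python3 - <<'E'
from rel import *
rel(.5227,.0212,.048,-.197); print(env.observe()["torque"])
snap("wrist","w10");snap("side","s10",(200,100,460,300),3)
snap("scene","c10",(170,170,370,350),4)
E
```

```text
clock: 17.07
position: [0.5247, 0.0202, 0.0921]
tool_rot: [1.353, 1.108, -1.35]
force: [0.0, -0.4, -6.0]
gripper_width: 0.269
clock: 17.48
position: [0.5239, 0.0204, 0.1221]
tool_rot: [1.353, 1.109, -1.351]
force: [-0.4, -1.2, -5.0]
gripper_width: 0.273
t 17.4833 pos [0.5239 0.0204 0.1221] j [-0.04  0.25  1.95 -0.    0.93  0.15] F [-0.4 -1.2 -5. ]
shift mm [74.1 -1.5 -0.6] turn [ 0.001  -0.0001 -0.0016]
[ 0.03846296  0.0199495  -0.00201937]
```

View pics/s10.png

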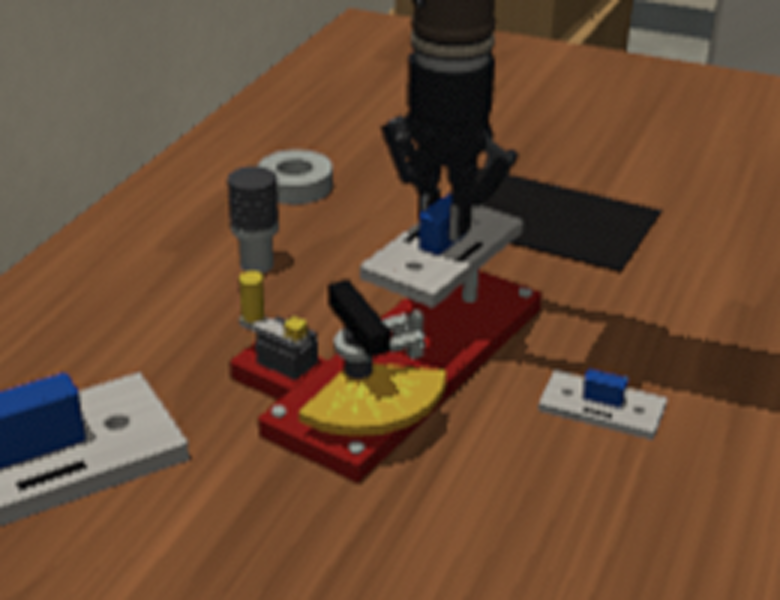

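View pics/c10.png

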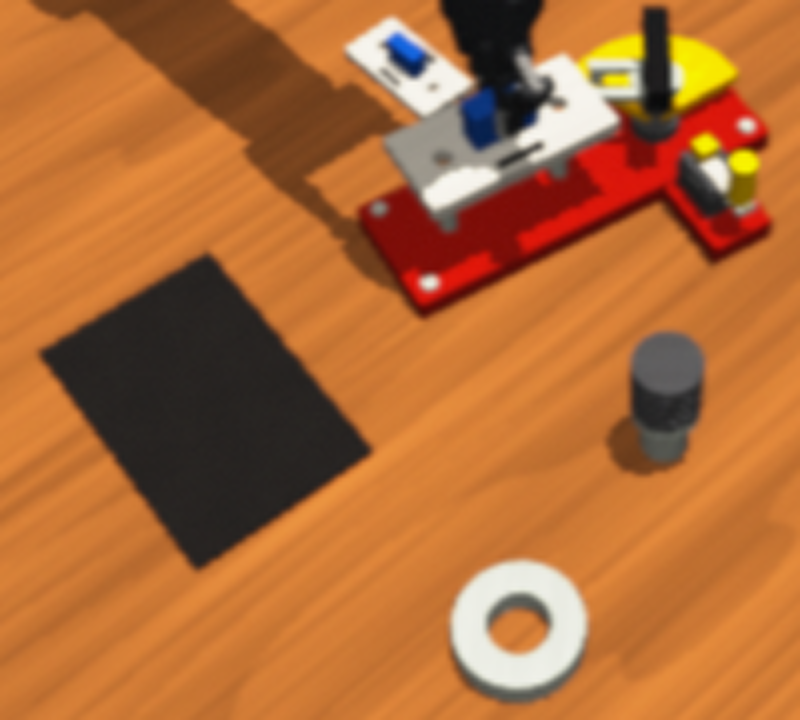

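View pics/w10.png

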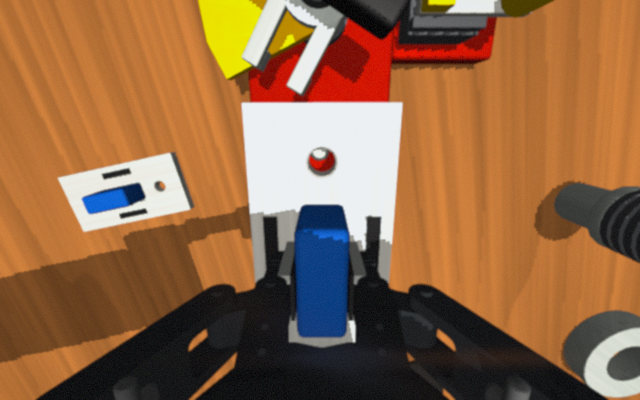

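```bash
python3 - <<'E'
from rel import *
from scipy.optimize import least_squares
m=env.camera_model("scene")
px=[(180,258.2),(222,233.3),(263,282.8),(219.5,312.5)]
P=np.array([ray(m,u,v,.006)[:2] for u,v in px]); print(P.round(4),P.mean(0))
L=np.array([[-115,-75],[-115,75],[115,75],[115,-75]])/1e3
def f(q):
    c,s=np.cos(q[2]),np.sin(q[2]); return (L@np.array([[c,s],[-s,c]])+q[:2]-P).ravel()
r=least_squares(f,[.5,-.26,-.05]);q=r.x;print(q,(r.fun*1e3).round(1))
# plate y currently at pi/2-.197; tool y = plate x. target plate y along mat -x or +x => tool y = mat x dir -90deg (plate y -> +mat x) 
rel(q[0],q[1],.12,q[2]-np.pi/2)
E
```

```text
[[ 0.3845 -0.3218]
 [ 0.3951 -0.1761]
 [ 0.6212 -0.1917]
 [ 0.6118 -0.3373]] [ 0.5031687  -0.25672649]
[ 0.5031687  -0.25672649 -0.06846491] [-1.2 -1.9 -1.6  2.   1.9  1.9  0.9 -2.1]
t 17.6333 pos [0.5245 0.0203 0.1222] j [-0.04  0.25  1.95 -0.    0.93  0.15] F [ 0.3  0.2 -5.5]
shift mm [  2.2  33.  275.9] turn [ 1.4432 -0.0024 -0.0022]
```

```bash
python3 -m crank '[[0,2,20,0.05,0,0,0],[0,5,45,0.15,0,0,0],[0,8,75,0.26,0,0,0],[0,12,107,0.37,0,0,0],[0,16,138,0.48,0,0,0]]' | head -6; python3 - <<'E'
from rel import *
rel(.503,-.2567,.12,-.0685-np.pi/2)
E
```

```text
clock: 18.05
position: [0.5118, -0.1191, 0.1208]
tool_rot: [1.69, 0.806, -1.69]
force: [0.3, -0.8, -5.5]
gripper_width: 0.268
t 18.05 pos [ 0.5118 -0.1191  0.1208] j [-0.31  0.26  1.95 -0.    0.93  0.37] F [ 0.3 -0.8 -5.5]
shift mm [  0.9  79.7 112.5] turn [ 9.588e-01 -1.000e-04 -1.000e-04]
```

```bash
python3 -m crank '[[0,18,25,0.12,0,0,0],[0,36,50,0.24,0,0,0],[0,54,76,0.36,0,0,0],[0,68,98,0.48,0,0,0],[0,78,110,0.6,0,0,0]]' | head -2;  python3 -m crank '[[0,0,0,0.12,0,0,0],[0,0,0,0.24,0,0,0],[0,0,0,0.32,0,0,0],[0,0,0,0.355,0,0,0],[0,0,0,0.355,0,0,0]]' | head -2; python3 - <<'E'
from rel import *
snap("scene","c11",(170,170,370,350),4)
snap("wrist","w11")
rel(.503,-.2567,.12,-.0685-np.pi/2)
E
```

```text
clock: 18.47
position: [0.5037, -0.2557, 0.1209]
clock: 18.88
position: [0.504, -0.2526, 0.1206]
t 18.9833 pos [ 0.5042 -0.2525  0.1208] j [-0.54  0.32  1.86  0.    0.96  1.09] F [-0.1  0.6 -5. ]
shift mm [0.8 4.3 1. ] turn [ 0.0093 -0.0001  0.0004]
```

View pics/w11.png

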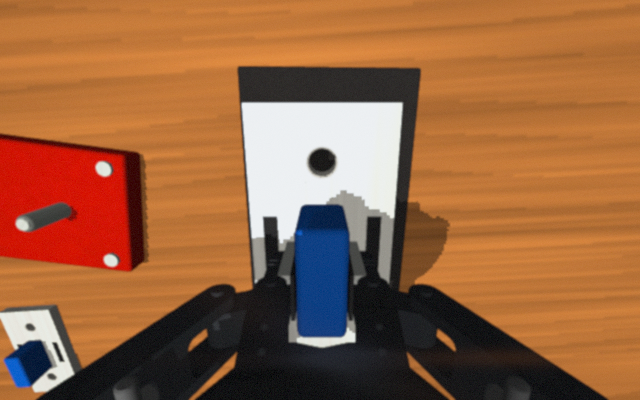

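View pics/c11.png

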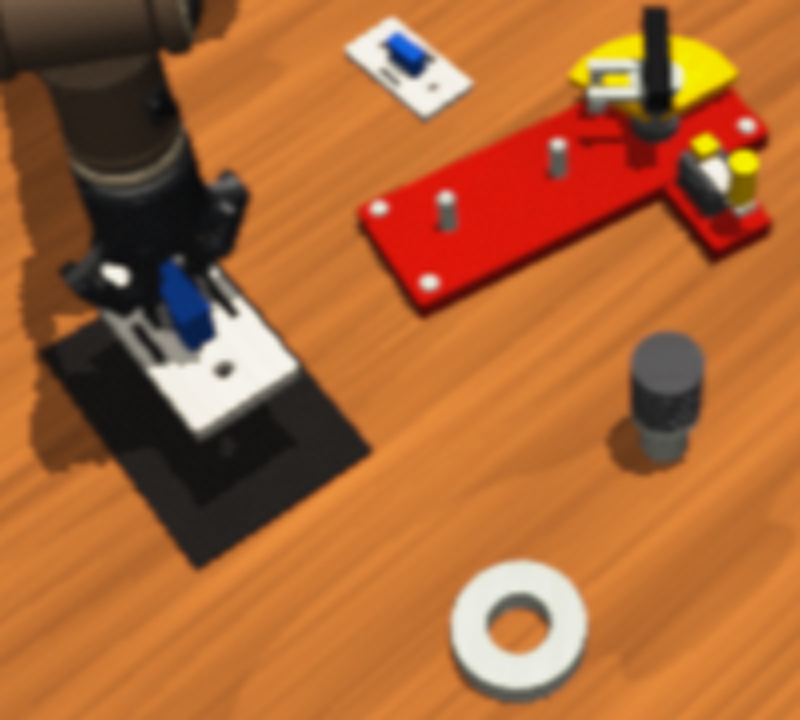

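```bash
python3 - <<'E'
from rel import *
m=env.camera_model("wrist")
a,b=ray(m,238,67,.006),ray(m,420,69,.006); print(a,b,np.linalg.norm(a-b),np.arctan2(*(b-a)[[1,0]])+np.pi/2)
d=(b-a)/np.linalg.norm(b-a); n=np.array([d[1],-d[0],0]); print("center",(a+b)/2+n*.115,(a+b)/2-n*.115)
E
```

```text
[ 0.61799682 -0.19107598  0.006     ] [ 0.60774276 -0.33795557  0.006     ] 0.1472370857406214 -0.06969958343614713
center [ 0.49814901 -0.25650681  0.006     ] [ 0.72759056 -0.27252473  0.006     ]
```

```bash
python3 -m crank '[[15,4,2.5,0.009,0,0,0],[35,4,2.5,0.009,0,0,0],[55,4,2.5,0.009,0,0,0],[68,4,2.5,0.009,0,0,0],[74,4,2.5,0.009,0,0,0]]' | head -2;  python3 -m crank '[[0,0,0,0,0,0,0],[0,0,0,0,0,0,0],[0,0,0,0,0,0,0]]' | head -4; python3 - <<'E'
from rel import *
rel(.501,-.2565,.0306,-.069-np.pi/2)
E
```

```text
clock: 19.4
position: [0.5001, -0.2554, 0.0448]
clock: 19.65
position: [0.5031, -0.2572, 0.0484]
tool_rot: [-2.19, 0.077, 2.184]
force: [-0.4, 0.2, -5.4]
t 19.65 pos [ 0.5031 -0.2572  0.0484] j [-0.55  0.43  1.89  0.    0.82  1.09] F [-0.4  0.2 -5.4]
shift mm [17.8 -0.6  2.2] turn [ 0.0001 -0.0032 -0.0013]
```

```bash
python3 -m crank '[[3,0,1,0,-0.002,-0.001,0],[6,0,2,0,-0.002,-0.001,0],[9,0,2,0,-0.002,-0.001,0],[12,0,2,0,-0.002,-0.001,0],[14,0,2,0,-0.002,-0.001,0]]';  python3 -m crank '[[1,0,0,0,0,0,0],[1,0,0,0,0,0,0],[2,0,0,0,0,0,0],[2,0,0,0,0,0,0]]'; python3 - <<'E'
from rel import *
rel(.501,-.2565,.0306,-.069-np.pi/2)
E
```

```text
clock: 20.07
position: [0.4997, -0.2563, 0.0329]
tool_rot: [-2.184, 0.074, 2.187]
force: [0.1, -0.5, -5.7]
gripper_width: 0.272
clock: 20.4
position: [0.5, -0.2565, 0.0312]
tool_rot: [-2.185, 0.075, 2.187]
force: [-0.7, -0.3, -5.3]
gripper_width: 0.272
t 20.4 pos [ 0.5    -0.2565  0.0312] j [-0.55  0.46  1.9   0.    0.79  1.09] F [-0.7 -0.3 -5.3]
shift mm [ 0.6 -0.  -1. ] turn [-0.0002  0.001   0.0009]
```

```bash
python3 -m crank '[[0.5,0,0,0,0,0,0],[1,0,0,0,0,0,0],[1,0,0,0,0,0,0]]'; python3 -m crank '[[0.5,0,0,0,0,0,0],[0.5,0,0,0,0,0,0]]'
```

```text
clock: 20.65
position: [0.5001, -0.2566, 0.0307]
tool_rot: [-2.185, 0.075, 2.187]
force: [-0.8, 0.1, -3.5]
gripper_width: 0.269
clock: 20.82
position: [0.5001, -0.2566, 0.0306]
tool_rot: [-2.185, 0.075, 2.187]
force: [-2.4, 0.5, 3.3]
gripper_width: 0.268
```

```bash
python3 -m crank '[[0,0,0,0,0,0,40],[0,0,0,0,0,0,50],[0,0,0,0,0,0,60],[0,0,0,0,0,0,60],[0,0,0,0,0,0,60]]';  python3 -m crank '[[-5,0,0,0,0,0,60],[-30,0,0,0,0,0,60],[-70,0,0,0,0,0,60],[-110,0,0,0,0,0,60],[-150,0,0,0,0,0,60]]'; python3 -m crank '[[-30,0,-40,0,0,0,60],[-30,0,-80,0,0,0,60],[-30,0,-80,0,0,0,60],[-30,0,-80,0,0,0,60]]'; python3 - <<'E'
from h import *
snap("wrist","w12");snap("side","s12",(150,100,500,360),2.2);snap("scene","c12",(170,120,420,350),3.2)
E
```

```text
clock: 21.23
position: [0.5003, -0.2567, 0.03]
tool_rot: [-2.186, 0.075, 2.186]
force: [-0.5, -0.1, -0.0]
gripper_width: 0.601
clock: 21.65
position: [0.4995, -0.2563, 0.1813]
tool_rot: [-2.184, 0.074, 2.188]
force: [0.8, -0.4, -0.4]
gripper_width: 0.604
clock: 21.98
position: [0.5824, -0.2624, 0.211]
tool_rot: [-2.189, 0.075, 2.185]
force: [-0.6, -0.6, 0.2]
gripper_width: 0.605
```

View pics/w12.png

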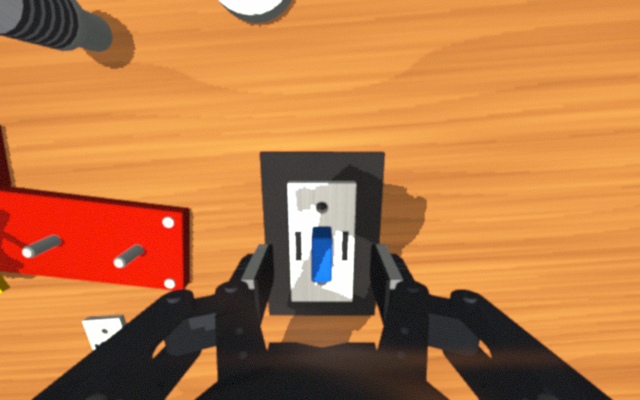

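View pics/s12.png

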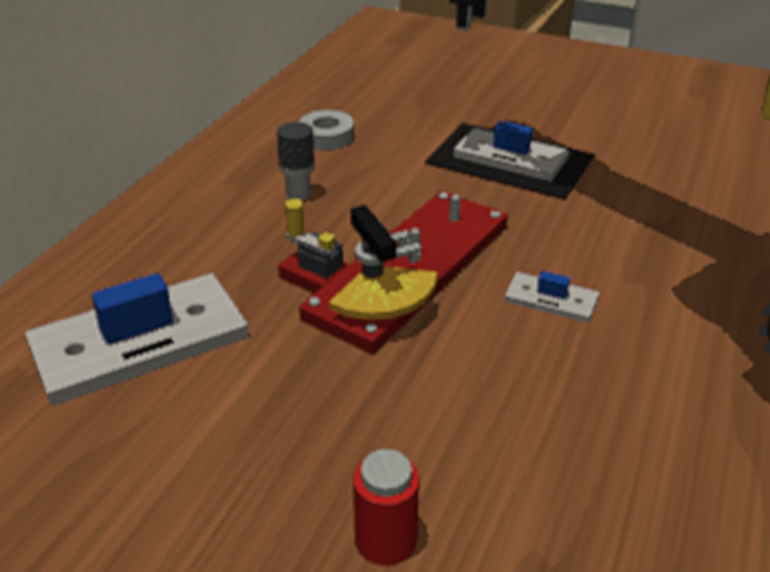

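View pics/c12.png

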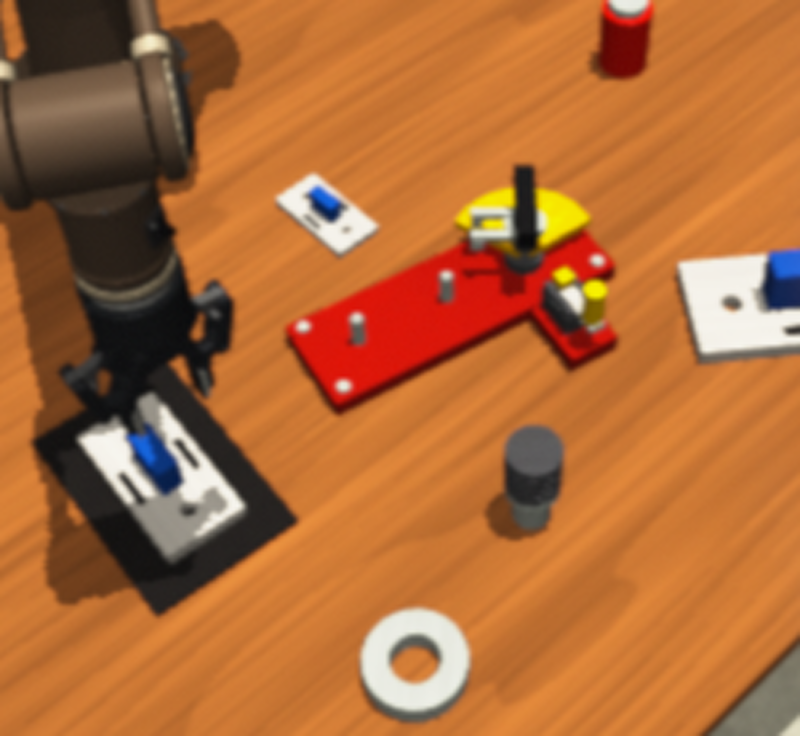

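```bash
python3 - <<'E'
from rel import *
m=env.camera_model("wrist")
def g(px,z):
    P=np.array([ray(m,u,v,z)[:2] for u,v in px]); d=P[0]+P[1]-P[2]-P[3]; return P.mean(0).round(4),np.arctan2(d[1],d[0]).round(3)
print("mat",g([(260,152),(385,152),(374,315),(270,315)],.006)); print("plate",g([(288,182),(355,182),(353,302),(292,302)],.020))
q=(.5225,.0213,-.197); W=ray(m,0,0,0)
ms=env.camera_model("scene")
# knob in scene: crop (594,291) top
w=ray(ms,170+594/3.2,120+291/3.2,.105)[:2]-np.array(q[:2]); c,s=np.cos(q[2]),np.sin(q[2]); print("knob fixture",c*w[0]+s*w[1],-s*w[0]+c*w[1])
E
```

```text
mat (array([ 0.4948, -0.2555]), np.float64(-0.072))
plate (array([ 0.4942, -0.2553]), np.float64(-0.061))
knob fixture 0.1227024517948925 0.13980519220727589
```

```bash
python3 -c "
from plant import env
s=env.observe();print(s['clock'],s['force'],s['gripper_width']);print(env.sign_off())"
```

```text
22.1333 [-0.05253103 -0.19583514 -0.44140995] 0.5976112078475988
the job is handed in; nothing more can be done
None
```

The job is done and handed in at about 22 s, with the plate flat on the mat and the arm clear of everything.

- **Bolt:** It was open outwards. I slid it about 21.5 mm, until the force rose with no further movement. The last picture puts the knob about 123 mm from the spindle; with the bolt fully out it would be 120.
- **T-handle:** I turned it clockwise in one grasp rather than two. The twisting torque rose at about 2.1 rad, which is its stop, and the fan stands clear of where the plate was.
- **Plate:** I lifted it straight up off the dowels. Partway up it rubbed a little (about 5 N sideways), so I re-centred it and the rest went freely.
- **Placing:** I turned the plate 83° and set it down with a few newtons of contact. The last wrist picture puts it within 1 mm of the mat's centre and about 0.01 rad off its long side.
- **Bystanders:** The punch, canister and die ring are standing in the last pictures, and nothing touched them.

One disagreement: that last wrist picture puts the mat's centre at x 0.495, while the earlier estimates gave 0.498 to 0.503. The arm may still have been settling. It does not affect the centring figure, because the mat and the plate were measured in the same picture.

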